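Wedge up the front of a bakery bench scale

TASK

The small bench scale leans forward because its two front feet are too short. Take the thick wooden wedge and push it, flat on the bench and thin end first, square under the middle of the scale's front edge until it jams tight and has lifted the front feet clear of the bench, then let go of it. Leave the thinner wedge where it lies.

Things in the scene. Friction and masses are not known exactly. Their poses are not given: they have to be found in the camera images.
- wedge: Thick wedge of plain pale wood, 130 mm long, 40 mm wide, about 90 g, lying on its flat underside on the bench. Its top slopes evenly from 4 mm thick at the blunt thin end to 30 mm at the thick end. Origin: centre of the underside, 65 mm from either end; +x points to the thin end, y across the width, z up.
- scale: Bench scale that cannot slide: white casing 260 mm wide, 280 mm deep, front face upright towards the robot; top 48 mm above the bench, 59 mm at the steel pan (from 80 mm behind the front edge). Open below but for 22 mm wide front feet 108 mm either side of the middle and feet at the rear. Origin: on the bench under the middle of the front edge; +x inwards under the scale, square to the edge; z up.
- edge (a point): Middle of the casing's lower front edge; axes as scale. Height 14 mm at the start; the casing rocks about its rear feet, 270 mm back, up to a solid stop at 20 mm. The edge bears down with about 3 N; pushing the wedge in takes up to 12 N and it stays when released. The thick wedge touches the edge with 50 mm of its length under the scale, hits the stop with about 82 mm under.
- thin_wedge: Bystander: wedge of the same wood, length, width and axes, only 2 to 9 mm thick, too thin to jam. The two wedges lie left and right of the free space before the scale, either way round. Farther out beside the scale: a flat wooden block (90 x 45 x 25 mm) and a small jar (85 mm tall).
There are look-alikes about, which are no part of the job. What is shaped like the wedge but red is not meant.

How it is judged:
By the outcome, as a careful person would: the job done as asked, in the order asked, and still so for the second after the job is handed in, with the robot touching nothing.
It also fails if it takes over 42 s, if anything falls off the work surface, if the arm or the gripper's body presses on something with over 40 N, if the wrist force passes 120 N, or if a joint passes its speed limit or range.

ROBOT

A 6-joint arm with a two-finger parallel gripper is mounted at the origin on the work surface. World frame = base frame: x ahead of the robot, y to its left, z up, the work surface at z = 0. Lengths are in m, angles in rad, forces in N, time in s.
With the tool pointing down it reaches from about 0.425 to 0.95 m from the base axis. Payload 3.5 kg.
Tool frame: the origin (TCP) lies midway between the tips of the shut fingers; the grasp point (between the pads) lies 19 mm behind it; z points along the fingers, y is the direction in which the jaws open and shut (so a half turn about z gives the same grasp; the last joint's range is limited). The gripper opens to 85 mm and grips with 20 to 120 N. Pads are 22 mm wide; open, the fingers measure 114 mm over their backs; the gripper's body (76 mm by 85 mm) begins 54 mm behind the grasp point. The pads swing forward as they close: fully open they stand 13 mm farther back than shut.
Start: joints at [-1.485, 0.286, 1.577, -0, 1.279, -0.15], TCP at [0.158, -0.656, 0.231] pointing down, gripper open.
Joint ranges: [-2.77, 2.77], [-0.9, 2.22], [0.21, 2.48], [-1.53, 4.67], [0.24, 2.81], [-2.84, 2.84]. Speed limits (rad/s): [2.79, 2.79, 3.14, 3.14, 3.14, 3.14].

INTERFACE

Orientations are given as a unit quaternion [x, y, z, w].
In Python, from plant import ctrl gives the robot as it stands.
- The arm moves only by the tool apply_moves, never from a script. Its argument "moves" is a list that holds one entry, the list of rows, each a list of 7 numbers: the shift along the tool's x, y, z in m, then the turn, a rotation vector about the tool's x, y, z in degrees, then the gripper's target within -1 to 1 (shut at 1, half-way at 0, fully open at -1). In form: [[[tx, ty, tz, ax, ay, az, hand], ...]]. A call has 1 to 12 rows; each row shifts and turns the pose as measured when the row begins, along the tool's axes as they then stand; what a row does not reach is not made up. A row lasts 1/10 s, in which the tool goes at most 50 mm and 8.59 degrees, less where a joint would pass 70% of its speed; a pose out of reach is approached as far as the arm can. A call with a gripper value outside its range is refused whole. The fingers move at their own pace and stop on an object; "force" is the grip in N (left out, the last holds). Time passes only in rows, so rows that do not move let the fingers close. It gives the time, the measured TCP pose, the force and the opening at its end, in the units of the state.
- ctrl.get_state(): the state, without advancing time (a new reading comes with each control period).
- ctrl.read_camera(name): name is "side" or "top" or "wrist"; returns the picture (480x640x3 uint8, red, green, blue); there is no depth.
- ctrl.get_calibration(name): a dict with "camera_matrix" (3x3 intrinsics, pixels), "k1" (the pictures are not rectified: a ray, as slopes to the right and down, at radius r is drawn at 1 + k1 r^2 times it, then the intrinsics apply), "cam_to_world" (4x4, takes a point from camera to world coordinates). Camera axes: x right, y up, looking along -z (the intrinsics and any distortion apply to the point x, -y, -z); pixel columns grow to the right and rows downward; lengths in m; the calibration is good to about 2 mm. A picture is of the moment at which its call begins: read the wrist's pose just before it. get_calibration takes no time and is no camera call; for the wrist camera it gives the pose at the moment of the call.
- ctrl.sign_off(): hands the job in, once; it reports no verdict.
The state is a dict: "time": time; "qpos": joint angles; "dq": joint speeds; "joint_efforts": joint torques, N m; "eef_pos": TCP position; "tcp_rot": TCP orientation; "contact_force": force on the tool from outside, world axes, zero at the start; "wrist_torque": the same for the moment, N m; "opening": opening from 0.0 (shut) to 1.0 (fully open).
Only numpy, scipy, OpenCV 4.12 (cv2) and the standard library are available. Lean on these libraries where they do the work, as an engineer would, in place of code of your own. Each camera call takes 0.05 s, during which the arm holds its last target. There are 200 camera calls.

## Working session

There is one attempt and no reset: what is moved stays moved. The work goes in short steps, Python scripts to look and compute and a tool call to move; the robot and the scene stay as the last step left them, time stands still between calls to the robot, and variables do not carry over. Pictures are saved under pics/ and viewed, about 8 in all and at most 12, crops included, and the job is handed in when it is done.

Besides the shell and the picture viewer there is one more tool, called in YAML: its name, and indented under it one key for each argument. apply_moves: Moves the arm, as the interface text tells. Its arguments: {"type":"object","properties":{"moves":{"type":"array","items":{"type":"array","items":{"type":"array","items":{"type":"number"}}}},"force":{"type":"number"}},"required":["moves"]}

```bash
mkdir -p pics; ls; cat > h.py <<'E'
import numpy as np, cv2
from plant import ctrl
def snap(n,f):
    c=ctrl.get_calibration(n); im=ctrl.read_camera(n)
    cv2.imwrite(f'pics/{f}.png',cv2.cvtColor(im,cv2.COLOR_RGB2BGR)); np.savez(f'pics/{f}.npz',K=c['camera_matrix'],k=c['k1'],T=c['cam_to_world'])
    return im
def ray(f,uv):
    d=np.load(f'pics/{f}.npz');K=d['K'];T=d['T'];k=float(d['k'])
    p=cv2.undistortPoints(np.array(uv,float).reshape(-1,1,2),K,np.array([k,0,0,0,0.]))[:,0] 
    D=np.c_[p[:,0],-p[:,1],-np.ones(len(p))]@T[:3,:3].T
    return T[:3,3],D
def onplane(f,uv,z=0):
    o,D=ray(f,uv); return o+D*((z-o[2])/D[:,2])[:,None]
def proj(f,P):
    d=np.load(f'pics/{f}.npz');T=d['T'];q=(np.atleast_2d(P)-T[:3,3])@T[:3,:3]
    s=q[:,:2]/-q[:,2:];s[:,1]*=-1;r=(s**2).sum(1,keepdims=True);s=s*(1+float(d['k'])*r)
    return s@d['K'][:2,:2].T+d['K'][:2,2]
E
python3 - <<'E'
from h import *
snap('top','top0');snap('side','side0')
s=ctrl.get_state();print(s)
for n in('top','side','wrist'):print(n,ctrl.get_calibration(n))
E
```

```text
pics
{'time': 0.1, 'qpos': array([-1.48504458e+00,  2.87071231e-01,  1.57802327e+00,  3.83115597e-06,
        1.27859015e+00, -1.49981417e-01]), 'dq': array([ 0.0009889 ,  0.00088308, -0.00337998, -0.00067631,  0.0010143 ,
       -0.00013146]), 'joint_efforts': array([ 7.01319950e-04, -4.07297409e+01, -2.93699169e+01, -1.42300719e-04,
        3.42664775e-03,  6.11761564e-06]), 'eef_pos': array([ 0.15764126, -0.65572998,  0.23009336]), 'tcp_rot': array([ 9.93061294e-01,  1.17593246e-01,  3.54191304e-05, -1.04539966e-03]), 'contact_force': array([ 0.60887229,  0.56219763, -0.66083082]), 'wrist_torque': array([-0.01367344,  0.02755034, -0.01039178]), 'opening': 1.002205310845823}
top {'camera_matrix': array([[487.41442275,   0.        , 320.67496245],
       [  0.        , 487.41442275, 243.38594317],
       [  0.        ,   0.        ,   1.        ]]), 'k1': -0.10752653607869206, 'cam_to_world': array([[ 0.02812759,  0.98171668, -0.18825831,  0.25773206],
       [-0.99960334,  0.0273583 , -0.00668407, -0.06576612],
       [-0.00141143,  0.18837165,  0.9820968 ,  1.01849401],
       [ 0
[... 386 characters left out ...]
.81582935],
       [ 0.00414621,  0.84318023,  0.53761502,  0.63394868],
       [ 0.        ,  0.        ,  0.        ,  1.        ]])}
wrist {'camera_matrix': array([[343.08283298,   0.        , 321.06106259],
       [  0.        , 343.08283298, 237.75669741],
       [  0.        ,   0.        ,   1.        ]]), 'k1': -0.02018608285098863, 'cam_to_world': array([[ 2.33427177e-01,  9.32507241e-01,  2.75575758e-01,
         2.28296751e-01],
       [-9.72374118e-01,  2.24023533e-01,  6.55898731e-02,
        -6.39673489e-01],
       [-5.72423367e-04, -2.83273194e-01,  9.59039087e-01,
         3.71691593e-01],
       [ 0.00000000e+00,  0.00000000e+00,  0.00000000e+00,
         1.00000000e+00]])}
```

View pics/top0.png

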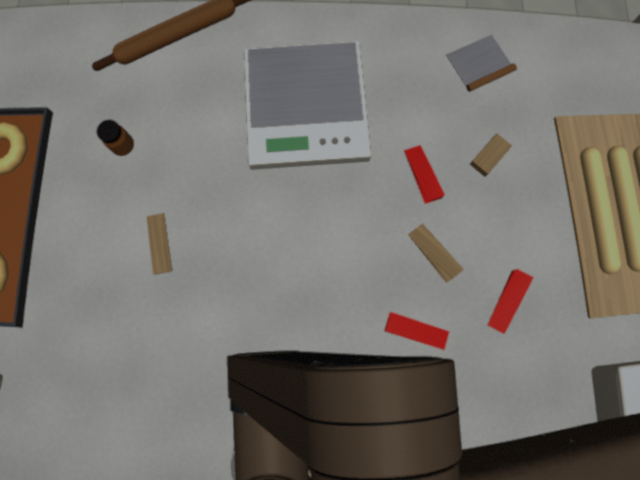

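View pics/side0.png

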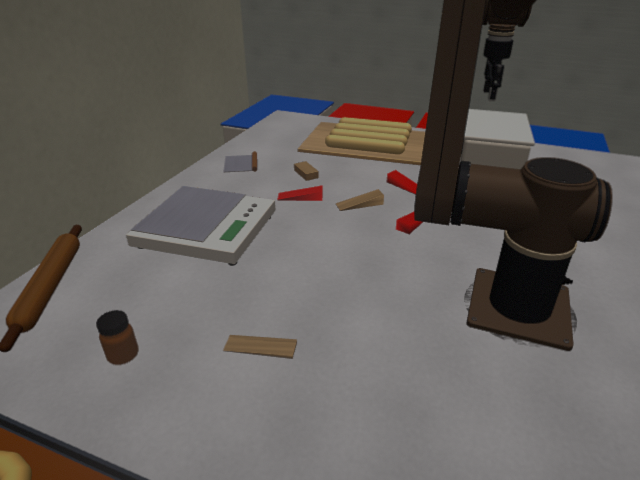

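Candidates in the top view: pale wedge at (160,243), which is flat in the side view at (260,346) and so is the thin one. Pale wedge at (435,252), which is tall at its right end in the side view at (360,200) and so is the thick one. The block is at (490,155). The red ones are excluded.

```bash
python3 - <<'E'
from h import *
a=cv2.imread('pics/top0.png');b=cv2.imread('pics/side0.png')
A=cv2.resize(a[215:295,400:480],(400,400),interpolation=cv2.INTER_CUBIC)
B=cv2.resize(b[170:230,320:400],(400,300),interpolation=cv2.INTER_CUBIC)
B=cv2.copyMakeBorder(B,0,100,0,0,cv2.BORDER_CONSTANT)
C=cv2.resize(a[130:180,235:385],(800,200*4//3),interpolation=cv2.INTER_CUBIC)[:200]
cv2.imwrite('pics/crop1.png',np.vstack([np.hstack([A,B]),cv2.resize(a[140:180,235:385],(800,200),interpolation=cv2.INTER_CUBIC)]))
E
```

```text
(no output)
```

View pics/crop1.png

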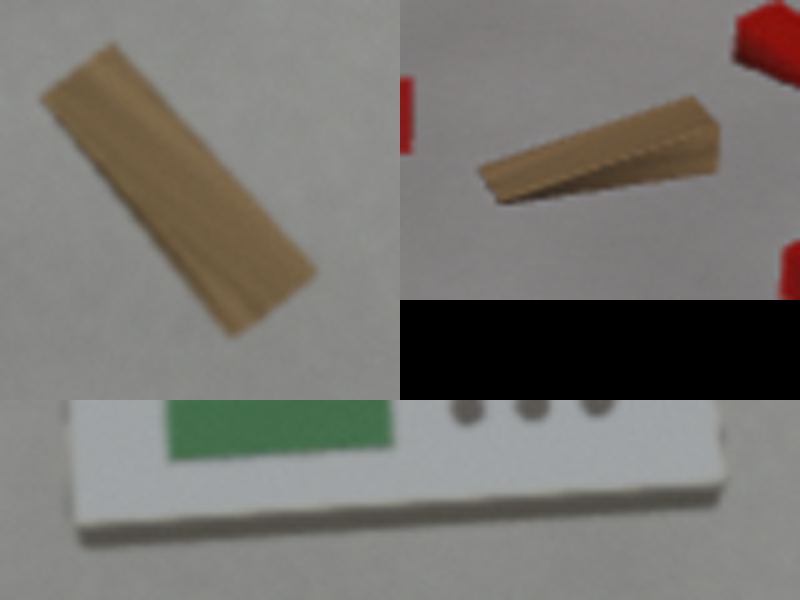

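The crop confirms the thick pale wedge. Its thin end is at top pixel (416,229) and its thick end at (455,276).

```bash
python3 - <<'E'
from h import *
np.set_printoptions(precision=4,suppress=True)
th=onplane('top0',[[423,223.4],[408,234.4]],.004);tk=onplane('top0',[[463.4,269],[446.6,282.6]],.030)
print(th,tk);a=th.mean(0);b=tk.mean(0);d=a-b
print('wedge c',(a+b)/2,'len',np.hypot(*d[:2]),'yaw',np.degrees(np.arctan2(d[1],d[0])))
e=onplane('top0',[[249.1,165.4],[370.4,157.4]],.048);l=onplane('top0',[[250.9,169],[370,161]],.014)
for q in(e,l):
  v=q[0]-q[1];print('edge',q,q.mean(0),np.hypot(*v[:2]),'inward yaw',np.degrees(np.arctan2(v[1],v[0]))-90)
R=__import__('scipy.spatial.transform',fromlist=['x']).Rotation.from_quat(ctrl.get_state()['tcp_rot']).as_matrix();print(R)
E
```

```text
[[ 0.502  -0.2772  0.004 ]
 [ 0.4769 -0.2446  0.004 ]] [[ 0.4016 -0.3549  0.03  ]
 [ 0.3726 -0.3193  0.03  ]]
wedge c [ 0.4383 -0.299   0.017 ] len 0.1275926684624261 yaw 36.687107633956934
edge [[ 0.6065  0.096   0.048 ]
 [ 0.6312 -0.1587  0.048 ]] [ 0.6188 -0.0314  0.048 ] 0.2559481697672506 inward yaw 5.5276244377065495
edge [[ 0.6106  0.0972  0.014 ]
 [ 0.6359 -0.1612  0.014 ]] [ 0.6232 -0.032   0.014 ] 0.25966072227650666 inward yaw 5.599042770231179
[[ 0.9723  0.2336 -0.0002]
 [ 0.2336 -0.9723  0.0021]
 [ 0.0003 -0.0021 -1.    ]]
```

apply_moves:
  moves:
    - [[0.031, -0.026, 0.008, 0, 0, 0, -0.4], [0.031, -0.026, 0.008, 0, 0, 0, -0.4], [0.031, -0.026, 0.008, 0, 0, 0, -0.4], [0.031, -0.026, 0.008, 0, 0, 0, -0.4], [0.031, -0.026, 0.008, 0, 0, 0, -0.4], [0.031, -0.026, 0.008, 0, 0, 0, -0.4], [0.031, -0.026, 0.008, 0, 0, 0, -0.4], [0.031, -0.026, 0.008, 0, 0, 0, -0.4], [0.031, -0.026, 0.008, 0, 0, 0, -0.4], [0, 0, 0, 0, 0, -7.7, -0.4], [0, 0, 0, 0, 0, -7.7, -0.4], [0, 0, 0, 0, 0, -7.7, -0.4]]
  force: 60

```text
time: 1.3
eef_pos: [0.3792, -0.3469, 0.1481]
tcp_rot: [0.947, 0.32, -0.001, -0.007]
contact_force: [-0.4, -0.3, 0.3]
opening: 0.697
```

```bash
cat >> h.py <<'E'
from scipy.spatial.transform import Rotation
def rel(xy,yaw,z):
    s=ctrl.get_state();R=Rotation.from_quat(s['tcp_rot']).as_matrix();p=s['eef_pos']
    y=np.degrees(np.arctan2(R[1,0],R[0,0]))
    print('t',round(s['time'],2),'p',p.round(4),'yaw',y.round(2),'tilt',np.degrees(R[:2,2]).round(2),'F',s['contact_force'].round(1),'open',round(s['opening'],3))
    print('tool shift',(R.T@(np.r_[xy,z]-p)).round(4),'turn about tool z',round(y-yaw,2))
E
python3 - <<'E'
from h import *
snap('wrist','w0')
rel([.399,-.328],36.7,.003)
E
```

```text
t 1.35 p [ 0.3791 -0.347   0.1481] yaw 37.54 tilt [-0.33  0.69] F [0.  0.4 0.1] open 0.7
tool shift [ 0.027  -0.0011  0.1452] turn about tool z 0.84
```

View pics/w0.png

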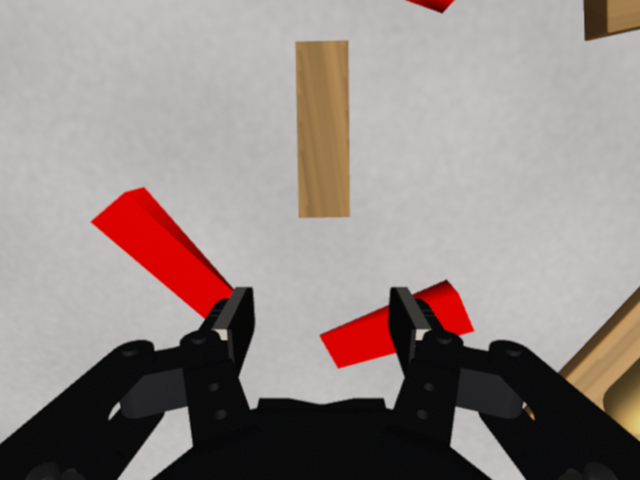

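Wedge is clear between the reds. Thin end corners are at (295,42) and (348,41), thick end corners at (299,217) and (350,216).

```bash
python3 - <<'E'
from h import *
a=onplane('w0',[[295.5,42],[348,41]],.004);b=onplane('w0',[[299,217],[350,216]],.030)
d=a.mean(0)-b.mean(0);u=d[:2]/np.hypot(*d[:2]);yaw=np.degrees(np.arctan2(u[1],u[0]))
print(a,b,np.hypot(*d[:2]),yaw)
g=b.mean(0)[:2]+u*.017;print(g);rel(g,yaw,.003)
print(onplane('w0',[[145,188],[240,292],[320,335],[445,282]],.03))
E
```

```text
[[ 0.47888758 -0.24582912  0.004     ]
 [ 0.50315602 -0.27671746  0.004     ]] [[ 0.3782283  -0.32551621  0.03      ]
 [ 0.40292981 -0.35641813  0.03      ]] 0.1282180144127036 38.429394131023
[ 0.40389642 -0.33040082]
t 1.35 p [ 0.3791 -0.347   0.1481] yaw 37.54 tilt [-0.33  0.69] F [0.  0.4 0.1] open 0.7
tool shift [0.0294 0.0038 0.1452] turn about tool z -0.89
[[ 0.32470788 -0.2181894   0.03      ]
 [ 0.2968184  -0.32432449  0.03      ]
 [ 0.30521933 -0.40159387  0.03      ]
 [ 0.40713877 -0.45275158  0.03      ]]
```

apply_moves:
  moves:
    - [[0, 0, 0, -0.75, -0.16, -0.9, -0.4], [0.029, 0.004, 0, 0, 0, 0, -0.4], [0, 0, 0.035, 0, 0, 0, -0.4], [0, 0, 0.035, 0, 0, 0, -0.4], [0, 0, 0.03, 0, 0, 0, -0.4], [0, 0, 0, 0, 0, 0, -0.4]]

```text
time: 1.95
eef_pos: [0.4058, -0.3336, 0.0468]
tcp_rot: [0.946, 0.323, 0.001, 0.004]
contact_force: [-0.9, 1.2, -0.3]
opening: 0.705
```

```bash
cat >> h.py <<'E'
    d=R.T@[0,0,-1];print('level rotvec',np.degrees([-d[1],d[0]]).round(2))
E
python3 - <<'E'
from h import *
rel([.404,-.3304],38.4,.003)
E
```

```text
t 1.95 p [ 0.4058 -0.3336  0.0468] yaw 37.67 tilt [ 0.26 -0.37] F [-0.9  1.2 -0.3] open 0.705
tool shift [ 0.0005 -0.004   0.0438] turn about tool z -0.73
level rotvec [0.45 0.02]
```

apply_moves:
  moves:
    - [[0, -0.004, 0, 0.3, 0, -0.7, -0.4], [0, 0, 0.025, 0, 0, 0, -0.4], [0, 0, 0.012, 0, 0, 0, -0.4], [0, 0, 0.005, 0, 0, 0, -0.4], [0, 0, 0, 0, 0, 0, -0.4]]

```text
time: 2.45
eef_pos: [0.4058, -0.3342, 0.0103]
tcp_rot: [0.945, 0.328, 0.002, 0.006]
contact_force: [0.7, 0.3, 0.8]
opening: 0.703
```

```bash
python3 - <<'E'
from h import *
rel([.404,-.3304],38.4,.003)
E
```

```text
t 2.45 p [ 0.4058 -0.3342  0.0103] yaw 38.24 tilt [ 0.42 -0.56] F [0.7 0.3 0.8] open 0.703
tool shift [ 0.0009 -0.0042  0.0072] turn about tool z -0.16
level rotvec [0.7  0.02]
```

apply_moves:
  moves:
    - [[0, -0.005, 0.002, 0.7, 0, 0, -0.4], [0, 0, 0.003, 0, 0, 0, -0.4], [0, 0, 0, 0, 0, 0, -0.4]]

```text
time: 2.75
eef_pos: [0.4038, -0.3315, 0.0077]
tcp_rot: [0.945, 0.327, 0.001, 0.002]
contact_force: [-0.0, -0.5, 0.3]
opening: 0.701
```

```bash
python3 - <<'E'
from h import *
rel([.404,-.3304],38.4,.003)
E
```

```text
t 2.75 p [ 0.4038 -0.3315  0.0077] yaw 38.23 tilt [ 0.12 -0.18] F [-0.  -0.5  0.3] open 0.701
tool shift [ 0.0009 -0.0008  0.0047] turn about tool z -0.17
level rotvec [0.21 0.01]
```

Good. Small final drop, then close.

apply_moves:
  moves:
    - [[0, 0, 0.004, 0.2, 0, 0, -0.4], [0, 0, 0.001, 0, 0, 0, 0.3], [0, 0, 0, 0, 0, 0, 0.5], [0, 0, 0, 0, 0, 0, 0.5], [0, 0, 0, 0, 0, 0, 0.5], [0, 0, 0, 0, 0, 0, 0.5]]
  force: 60

```text
time: 3.35
eef_pos: [0.4046, -0.3324, 0.0036]
tcp_rot: [0.945, 0.328, 0.0, 0.001]
contact_force: [0.3, 0.8, -0.0]
opening: 0.456
```

```bash
python3 - <<'E'
from h import *
rel([.404,-.3304],38.4,.003)
E
```

```text
t 3.35 p [ 0.4046 -0.3324  0.0036] yaw 38.25 tilt [ 0.06 -0.1 ] F [ 0.3  0.8 -0. ] open 0.456
tool shift [ 0.0008 -0.002   0.0006] turn about tool z -0.15
level rotvec [0.12 0.02]
```

apply_moves:
  moves:
    - [[0, 0, -0.01, 0, 0, 0, 0.5], [0.015, -0.012, 0, 0, 0, 0, 0.5], [0.031, -0.024, 0, 0, 0, 0, 0.5], [0.031, -0.024, 0, 0, 0, 0, 0.5], [0.031, -0.024, 0, 0, 0, 0, 0.5], [0.031, -0.024, 0, 0, 0, 0, 0.5], [0.031, -0.024, 0, 0, 0, 0, 0.5], [0.031, -0.024, 0, 0, 0, 0, 0.5], [0, 0, 0, 0, 0, 8.2, 0.5], [0, 0, 0, 0, 0, 8.2, 0.5], [0, 0, 0, 0, 0, 8.2, 0.5], [0, 0, 0, 0, 0, 8.2, 0.5]]

```text
time: 4.55
eef_pos: [0.4698, -0.0769, 0.0197]
tcp_rot: [0.999, 0.037, 0.003, 0.003]
contact_force: [0.0, -0.1, -1.4]
opening: 0.455
```

```bash
python3 - <<'E'
from h import *
snap('wrist','w1');snap('top','top1')
rel([.475,-.0463],5.55,.0036)
E
```

```text
t 4.65 p [ 0.4698 -0.0771  0.0197] yaw 4.54 tilt [ 0.41 -0.35] F [ 0.1  0.2 -0.1] open 0.454
tool shift [ 0.0075 -0.0304  0.0159] turn about tool z -1.01
level rotvec [ 0.38 -0.39]
```

View pics/w1.png

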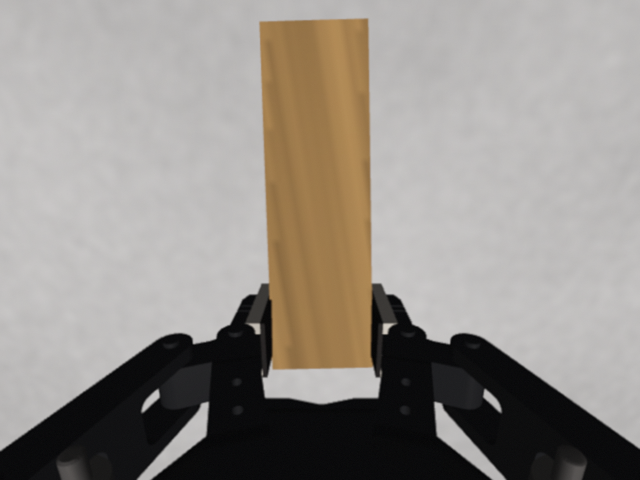

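Wedge is held at its thick end: thin corners (261,21) and (367,19), thick corners (272,369) and (373,368). Next I compute its offset in the hand.

```bash
python3 - <<'E'
from h import *
dz=.0161
a=onplane('w1',[[261,21],[367.5,19]],.004+dz);b=onplane('w1',[[272,369],[373,368]],.030+dz)
d=(a.mean(0)-b.mean(0))[:2];print(a,b,np.hypot(*d),'wedge yaw',np.degrees(np.arctan2(d[1],d[0])))
s=ctrl.get_state();R=Rotation.from_quat(s['tcp_rot']).as_matrix()
print('thin end in tool',(a.mean(0)-s['eef_pos'])@R,'thick',(b.mean(0)-s['eef_pos'])@R)
E
```

```text
[[ 0.58129485 -0.04737495  0.0201    ]
 [ 0.58487066 -0.08619236  0.0201    ]] [[ 0.45277766 -0.05915935  0.0461    ]
 [ 0.45591339 -0.09900615  0.0461    ]] 0.1293234013807107 wedge yaw 5.457270308163604
thin end in tool [ 0.11371268 -0.00129461  0.0003233 ] thick [-0.0154161   0.00095322 -0.02653276]
```

apply_moves:
  moves:
    - [[0.004, -0.015, 0, 0.3, -0.3, 0, 0.5], [0.003, -0.015, 0, 0, 0, 0, 0.5], [0, 0, 0.01, 0, 0, 0, 0.5], [0, 0, 0, 0, 0, 0, 0.5]]

```text
time: 5.05
eef_pos: [0.4747, -0.0466, 0.0102]
tcp_rot: [0.999, 0.045, 0.001, 0.001]
contact_force: [0.2, 0.2, -0.6]
opening: 0.456
```

```bash
python3 - <<'E'
from h import *
rel([.475,-.0463],4.6,.0036)
E
```

```text
t 5.05 p [ 0.4747 -0.0466  0.0102] yaw 5.21 tilt [ 0.15 -0.11] F [ 0.2  0.2 -0.6] open 0.456
tool shift [ 0.0003 -0.0003  0.0066] turn about tool z 0.61
level rotvec [ 0.12 -0.14]
```

apply_moves:
  moves:
    - [[0, 0, 0.004, 0.1, -0.1, 0.6, 0.5], [0.015, 0, 0.002, 0, 0, 0, 0.5], [0.015, 0, 0, 0, 0, 0, 0.5], [0, 0, 0, 0, 0, 0, 0.5]]

```text
time: 5.45
eef_pos: [0.5014, -0.0461, 0.0042]
tcp_rot: [0.999, 0.041, -0.006, -0.001]
contact_force: [1.6, 0.1, 0.7]
opening: 0.458
```

```bash
python3 - <<'E'
from h import *
rel([.475,-.0463],4.6,.0036)
a=snap('wrist','w2');b=snap('top','top2')
w=cv2.resize(b[130:250,220:400],(720,480),interpolation=cv2.INTER_CUBIC)
cv2.imwrite('pics/top2c.png',w[:,:,::-1])
E
```

```text
t 5.45 p [ 0.5014 -0.0461  0.0042] yaw 4.75 tilt [-0.74  0.03] F [1.6 0.1 0.7] open 0.458
tool shift [-0.0263 -0.002   0.001 ] turn about tool z 0.15
level rotvec [-0.1   0.74]
```

View pics/w2.png

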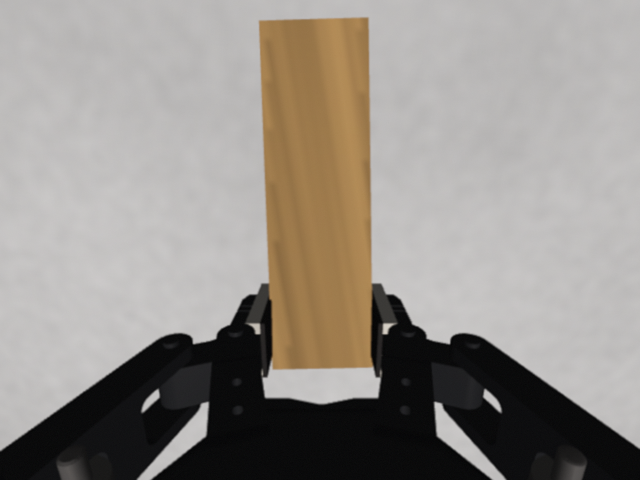

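View pics/top2c.png

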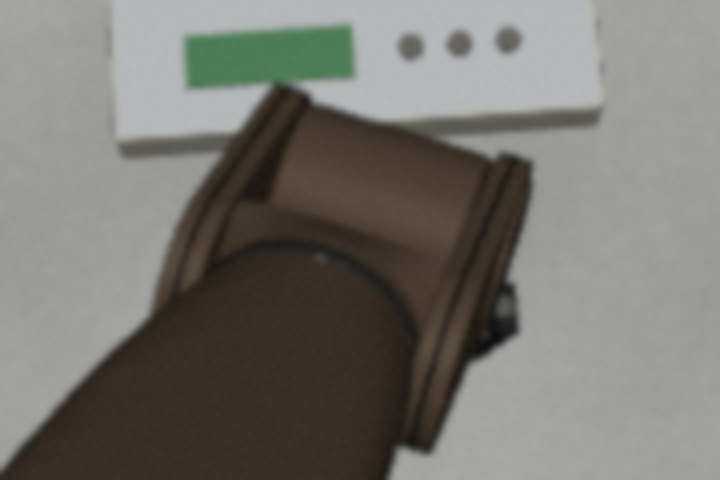

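Wedge is still firmly held. The arm hides the top view, so I correct tilt and 2.5 mm lateral by numbers and then advance.

apply_moves:
  moves:
    - [[0, -0.003, 0, -0.1, 0.7, 0, 0.5], [0.003, 0, 0, 0, 0, 0, 0.5], [0, 0, 0, 0, 0, 0, 0.5]]

```text
time: 5.85
eef_pos: [0.5013, -0.043, 0.0035]
tcp_rot: [0.999, 0.041, -0.002, -0.0]
contact_force: [2.4, -0.9, 3.0]
opening: 0.457
```

```bash
python3 - <<'E'
from h import *
e=np.array([.621,-.032]);u=np.array([np.cos(np.radians(5.55)),np.sin(np.radians(5.55))])
rel(e-u*.0637,4.6,.0036)
E
```

```text
t 5.85 p [ 0.5013 -0.043   0.0035] yaw 4.68 tilt [-0.22  0.03] F [ 2.4 -0.9  3. ] open 0.457
tool shift [ 0.0565 -0.0002 -0.0003] turn about tool z 0.08
level rotvec [-0.04  0.22]
```

apply_moves:
  moves:
    - [[0.012, 0, -0.0005, 0, 0.2, 0, 0.5], [0.012, 0, 0, 0, 0, 0, 0.5], [0.012, 0, 0, 0, 0, 0, 0.5], [0.012, 0, 0, 0, 0, 0, 0.5], [0, 0, 0, 0, 0, 0, 0.5]]

```text
time: 6.35
eef_pos: [0.5478, -0.0386, 0.0039]
tcp_rot: [0.999, 0.042, -0.005, -0.001]
contact_force: [-0.3, -0.2, 0.1]
opening: 0.459
```

```bash
python3 - <<'E'
from h import *
e=np.array([.621,-.032]);u=np.array([np.cos(np.radians(5.55)),np.sin(np.radians(5.55))])
rel(e-u*.0317,4.6,.0036)
a=snap('wrist','w3')
E
```

```text
t 6.35 p [ 0.5478 -0.0386  0.0039] yaw 4.76 tilt [-0.57  0.06] F [-0.3 -0.2  0.1] open 0.459
tool shift [ 0.0418 -0.0001 -0.0001] turn about tool z 0.16
level rotvec [-0.11  0.57]
```

View pics/w3.png

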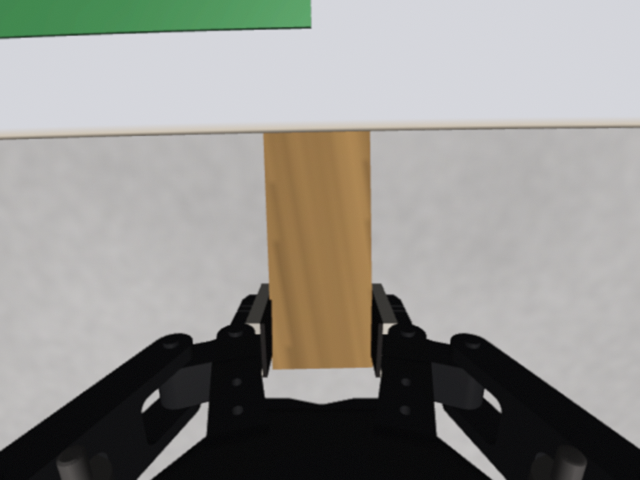

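Wedge's thin end is under the edge and looks square: the edge runs (0,139)–(640,127) and the wedge axis (317,131)–(322,368). Display corner at (311,28) gives a cross-check with the top camera.

```bash
python3 - <<'E'
from h import *
print('corner wrist',onplane('w3',[[311,28]],.048),'top',onplane('top0',[[308.7,149]],.048))
for z in(.014,.03,.048):
  q=onplane('w3',[[40,138],[317,132.5],[600,128]],z);v=q[0]-q[2];print(z,q,np.degrees(np.arctan2(v[1],v[0]))-90)
E
```

```text
corner wrist [[ 0.64646023 -0.02861701  0.048     ]] top [[ 0.64622263 -0.02812991  0.048     ]]
0.014 [[ 0.61157486  0.07078446  0.014     ]
 [ 0.6215265  -0.031715    0.014     ]
 [ 0.63225187 -0.13544286  0.014     ]] 5.725525850048399
0.03 [[ 0.61279129  0.05806124  0.03      ]
 [ 0.62152579 -0.03190197  0.03      ]
 [ 0.63093939 -0.12294333  0.03      ]] 5.725525850048371
0.048 [[ 0.61415977  0.04374761  0.048     ]
 [ 0.62152499 -0.03211231  0.048     ]
 [ 0.62946285 -0.10888137  0.048     ]] 5.725525850048385
```

Cameras agree within 0.5 mm. Push on.

apply_moves:
  moves:
    - [[0.008, 0, 0, -0.1, 0.4, 0, 0.5], [0.008, 0, 0, 0, 0, 0, 0.5], [0.008, 0, 0, 0, 0, 0, 0.5], [0.006, 0, 0, 0, 0, 0, 0.5]]
  force: 80

```text
time: 6.8
eef_pos: [0.5638, -0.0359, 0.0034]
tcp_rot: [0.999, 0.044, -0.022, -0.001]
contact_force: [-12.6, -2.0, 13.5]
opening: 0.453
```

```bash
python3 - <<'E'
from h import *
e=np.array([.6215,-.032]);u=np.array([np.cos(np.radians(5.6)),np.sin(np.radians(5.6))])
rel(e-u*.0317,4.6,.0036)
E
```

```text
t 6.8 p [ 0.5638 -0.0359  0.0034] yaw 5.08 tilt [-2.47  0.06] F [-12.6  -2.   13.5] open 0.453
tool shift [ 0.0261  0.0016 -0.0013] turn about tool z 0.48
level rotvec [-0.28  2.46]
```

apply_moves:
  moves:
    - [[0.005, 0.001, 0, -0.2, 2.5, 0.3, 0.5], [0.005, 0, 0, 0, 1, 0, 0.5], [0.005, 0, 0, 0, 1, 0, 0.5]]

```text
time: 7.1
eef_pos: [0.5655, -0.0358, 0.0035]
tcp_rot: [0.999, 0.045, -0.002, -0.003]
contact_force: [-13.5, -3.7, 16.0]
opening: 0.45
```

```bash
python3 - <<'E'
from h import *
e=np.array([.6215,-.032]);u=np.array([np.cos(np.radians(5.6)),np.sin(np.radians(5.6))])
rel(e-u*.0317,4.6,.0036)
E
```

```text
t 7.1 p [ 0.5655 -0.0358  0.0035] yaw 5.14 tilt [-0.26  0.28] F [-13.5  -3.7  16. ] open 0.45
tool shift [ 0.0244  0.0014 -0.0002] turn about tool z 0.54
level rotvec [-0.3   0.23]
```

apply_moves:
  moves:
    - [[0.007, 0.001, -0.001, -0.2, 1, 0.3, 0.5], [0.009, 0, -0.001, 0, 1.2, 0, 0.5], [0.009, 0, -0.001, 0, 1.2, 0, 0.5]]

```text
time: 7.4
eef_pos: [0.5712, -0.0345, 0.0037]
tcp_rot: [0.999, 0.045, 0.001, -0.004]
contact_force: [-14.7, -3.8, 13.7]
opening: 0.452
```

```bash
python3 - <<'E'
from h import *
e=np.array([.6215,-.032]);u=np.array([np.cos(np.radians(5.6)),np.sin(np.radians(5.6))])
rel(e-u*.0317,4.6,.0036)
E
```

```text
t 7.4 p [ 0.5712 -0.0345  0.0037] yaw 5.21 tilt [0.04 0.51] F [-14.7  -3.8  13.7] open 0.452
tool shift [0.0187 0.0023 0.0001] turn about tool z 0.61
level rotvec [-0.51 -0.09]
```

apply_moves:
  moves:
    - [[0.009, 0.002, -0.002, -0.5, 1, 0.6, 0.5], [0.01, 0.002, -0.002, -0.3, 1.2, 0.3, 0.5], [0.01, 0.001, -0.002, -0.3, 1.2, 0.3, 0.5]]

```text
time: 7.7
eef_pos: [0.583, -0.0349, 0.0039]
tcp_rot: [0.999, 0.036, 0.008, 0.0]
contact_force: [-12.7, -1.8, 8.5]
opening: 0.449
```

```bash
python3 - <<'E'
from h import *
e=np.array([.6215,-.032]);u=np.array([np.cos(np.radians(5.6)),np.sin(np.radians(5.6))])
rel(e-u*.0317,4.6,.0036)
snap('wrist','w4');snap('side','side4')
b=cv2.imread('pics/side4.png');cv2.imwrite('pics/c4.png',np.hstack([cv2.resize(cv2.imread('pics/w4.png'),(400,300)),cv2.resize(b[160:280,120:280],(400,300),interpolation=cv2.INTER_CUBIC)]))
E
```

```text
t 7.7 p [ 0.583  -0.0349  0.0039] yaw 4.18 tilt [0.91 0.03] F [-12.7  -1.8   8.5] open 0.449
tool shift [0.0069 0.0007 0.0004] turn about tool z -0.42
level rotvec [ 0.04 -0.91]
```

View pics/c4.png

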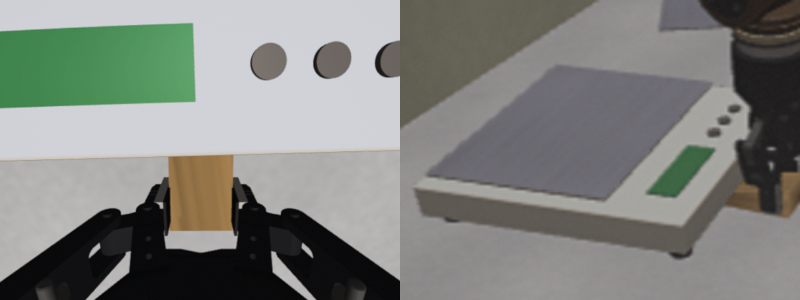

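About 75 mm are under and the front is lifting. The last few mm to the stop.

apply_moves:
  moves:
    - [[0.009, 0, -0.001, 0, -0.2, -0.3, 0.5], [0.009, 0, -0.001, 0, 0.5, 0, 0.5]]

```text
time: 8.0
eef_pos: [0.5879, -0.0332, 0.0034]
tcp_rot: [0.999, 0.041, -0.008, -0.002]
contact_force: [-18.0, -4.1, 16.7]
opening: 0.45
```

```bash
python3 - <<'E'
from h import *
e=np.array([.6215,-.032]);u=np.array([np.cos(np.radians(5.6)),np.sin(np.radians(5.6))])
rel(e-u*.0317,4.6,.0036)
E
```

```text
t 8.0 p [ 0.5879 -0.0332  0.0034] yaw 4.75 tilt [-0.95  0.14] F [-18.   -4.1  16.7] open 0.45
tool shift [ 0.0019  0.0021 -0.0002] turn about tool z 0.15
level rotvec [-0.22  0.94]
```

Force is rising to 18 N with 2 mm left. One more push.

apply_moves:
  moves:
    - [[0.01, 0.002, -0.001, -0.2, 1.2, 0, 0.5], [0.012, 0.001, -0.001, 0, 1, 0, 0.5]]

```text
time: 8.2
eef_pos: [0.5918, -0.0336, 0.0034]
tcp_rot: [0.999, 0.044, -0.016, -0.003]
contact_force: [-37.7, -6.1, 33.6]
opening: 0.448
```

```bash
python3 - <<'E'
from h import *
e=np.array([.6215,-.032]);u=np.array([np.cos(np.radians(5.6)),np.sin(np.radians(5.6))])
rel(e-u*.0317,4.6,.0036)
E
```

```text
t 8.2 p [ 0.5918 -0.0336  0.0034] yaw 5.08 tilt [-1.88  0.29] F [-37.7  -6.1  33.6] open 0.448
tool shift [-0.002   0.0014 -0.0002] turn about tool z 0.48
level rotvec [-0.46  1.85]
```

Jammed at the stop (38 N). Relax, then release.

apply_moves:
  moves:
    - [[0, 0, 0, 0, 0, 0, 0.5], [0, 0, 0, 0, 0, 0, 0.5], [0, 0, 0, 0, 0, 0, -0.4], [0, 0, 0, 0, 0, 0, -0.4], [0, 0, 0, 0, 0, 0, -0.4]]

```text
time: 8.7
eef_pos: [0.5896, -0.0332, 0.0019]
tcp_rot: [0.999, 0.044, -0.018, -0.004]
contact_force: [1.1, -0.9, 0.2]
opening: 0.7
```

```bash
python3 - <<'E'
from h import *
e=np.array([.6215,-.032]);u=np.array([np.cos(np.radians(5.6)),np.sin(np.radians(5.6))])
rel(e-u*.0317,4.6,.0036)
E
```

```text
t 8.7 p [ 0.5896 -0.0332  0.0019] yaw 5.06 tilt [-2.05  0.34] F [ 1.1 -0.9  0.2] open 0.7
tool shift [ 0.0002  0.0019 -0.0017] turn about tool z 0.46
level rotvec [-0.52  2.01]
```

apply_moves:
  moves:
    - [[-0.001, 0, -0.02, 0, 0, 0, -0.4], [-0.001, 0, -0.03, 0, 0, 0, -0.4], [-0.001, 0, -0.04, 0, 0, 0, -0.4], [-0.02, 0, -0.04, 0, 1.5, 0, -0.4], [-0.04, 0, -0.03, 0, 0, 0, -0.4], [-0.04, 0, 0, 0, 0, 0, -0.4], [-0.04, 0, 0, 0, 0, 0, -0.4], [0, 0.045, 0, 0, 0, 0, -0.4], [0, 0.045, 0, 0, 0, 0, -0.4], [0, 0.045, 0, 0, 0, 0, -0.4], [0, 0.045, 0, 0, 0, 0, -0.4], [0, 0, 0, 0, 0, 0, -0.4]]

```text
time: 9.9
eef_pos: [0.461, -0.2287, 0.1656]
tcp_rot: [0.999, 0.047, -0.005, -0.005]
contact_force: [0.5, 0.5, 0.1]
opening: 0.698
```

```bash
python3 - <<'E'
from h import *
snap('top','top5');snap('side','side5');snap('wrist','w5')
rel([.5,-.2],5,.1)
t=cv2.imread('pics/top5.png');s=cv2.imread('pics/side5.png')
f=lambda i:cv2.resize(i,(400,300),interpolation=cv2.INTER_CUBIC)
cv2.imwrite('pics/c5.png',np.vstack([np.hstack([f(t[120:240,230:390]),f(s[170:290,130:290])]),np.hstack([f(t),f(s)])]))
E
```

```text
t 10.05 p [ 0.4603 -0.2237  0.1647] yaw 5.63 tilt [-0.77  0.71] F [-0.4  0.7 -0.5] open 0.702
tool shift [ 0.0426 -0.0188  0.0644] turn about tool z 0.63
level rotvec [-0.78  0.7 ]
```

View pics/c5.png

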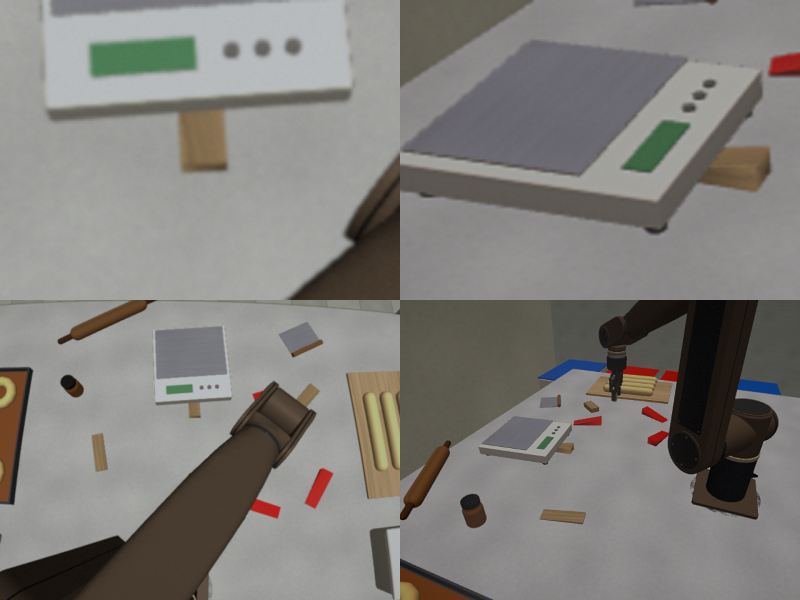

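```bash
python3 - <<'E'
from h import *
e=np.array([.6215,-.032]);u=np.array([np.cos(np.radians(5.6)),np.sin(np.radians(5.6))]);n=np.array([-u[1],u[0]])
c=lambda x,y:[230+x*.4,120+y*.4]
for z,q in((0,[c(181,171),c(227,170)]),(.03,[c(181,164),c(226,161)])):
  p=onplane('top5',q,z)[:,:2].mean(0)-e;print('thick end rel edge: along',p@u,'side',p@n,'under',.130+p@u)
a=onplane('top0',[[249.1,165.4],[370.4,157.4]],.048)
q=np.array([c(47,107),c(350,93)]);print('front top edge px before/after',[[249.1,165.4],[370.4,157.4]],q)
E
```

```text
thick end rel edge: along -0.04686501175537322 side 0.0009460317698689692 under 0.08313498824462678
thick end rel edge: along -0.04915902892237603 side 0.000928890875352386 under 0.08084097107762397
front top edge px before/after [[249.1, 165.4], [370.4, 157.4]] [[248.8 162.8]
 [370.  157.2]]
```

```bash
python3 - <<'E'
from h import *
print(ctrl.sign_off())
E
```

```text
the job is handed in; nothing more can be done
None
```

The thick pale wedge is jammed thin end first under the middle of the scale's front edge, and I let go of it and handed the job in. I gripped it at its thick end and pushed until the force jumped to about 38 N at the stop. The gripper then opened, rose and moved clear, finishing at about 10 s.

**Position:** the last pictures put about 81–83 mm of the wedge under the scale, matching the 82 mm expected at the stop. It sits about 1 mm off the middle and looks square to the edge.

**Lift:** I did not measure the height of the front feet directly. That they are clear rests on the depth of the wedge, the force jump at the stop, and the side view. A before/after comparison of the front edge in the top camera was too coarse to confirm it: the left end had shifted by 2.6 pixels and the right end by almost nothing.

**Pushing:** the tool leaned by up to about 2.5° and pressed down with up to about 34 N at the wrist. I corrected the lean as I went, and the wedge looks flat in the final picture.

**Bystanders:** the thinner wedge and the other objects were not touched. Forces after release were near zero.

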